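Reset the rest screw on the frame jig and lock it again

TASK

Reset the rest screw on the jig plate for the next job: swing the orange lever of its jam nut well loose, turn the screw by its yellow arm until the arm points at the red marker (not the blue one), then swing the orange lever back until the nut is fully tight, with the arm still pointing at the red marker. Leave the loose things lying around on the plate where they are.

Things in the scene. Friction and masses are not known exactly. Their poses are not given: they have to be found in the camera images.
- screw_axis (a point): Point on the vertical screw axis, on top of the fixed dark steel base disc (236 mm diameter), 26 mm above the work surface. A 60 mm column rises 30 mm from it; the jam nut with orange lever and, above it, the adjuster with yellow arm turn on this axis. Highest part: brass tip 95 mm above this point. Its x axis: where the yellow arm points at adjuster 0. The jig plate's top is 12 mm high.
- lock_nut (a joint): Angle (rad) of the brass jam nut with its orange lever: 0 = fully tight (end stop; the start), growing counterclockwise from above (loosening) to an end stop at 1.3. At 0 the lever points 2.49 rad counterclockwise from screw_axis x. Stays where left; friction 0.45 to 0.6 N m (5 to 6 N at its end). Below about 0.33 it clamps the adjuster; over 0.5 is well loose, under 0.10 tight.
- lever_end (a point): Middle of the top edge of the orange lever's upright end plate, 99 mm from the axis, 92 mm above the work surface. The plate is 36 mm long (81 to 117 mm from the axis), 13 mm thick, 36 mm high (56 to 92 mm above the work surface), free below and on both sides: push it sideways. The arm behind it, 13 mm wide, is 60 to 74 mm high. x axis: outward along the lever.
- adjuster (a joint): Angle (rad) of the adjuster screw with its yellow arm on the same axis, counterclockwise positive from above, 0 = along screw_axis x; end stops at -1.5 and 1.5. Starts between the two markers, stays where it is left. Friction 0.12 N m (about 2.5 N at the arm) when the nut is loose; locked when the nut is tight.
- pointer_tip (a point): Middle of the top of the outer end of the yellow arm with a black line, 68 mm from the axis, 114 mm above the work surface. The arm is a bar 12 mm wide, 15 mm high (99 to 114 mm above the work surface), from the 40 mm diameter steel hub out to 68 mm; the orange lever is on the other side of the axis. x axis: outward along the arm.
- red_marker: Red disc, 24 mm in diameter and 6 mm thick, fixed on the upper face of the round base, about 80 to 103 mm from the screw axis; its origin is the centre of its underside. It is the setting to be made: the arm's centre line, drawn outward, must pass over the disc. It lies on either side of the arm.
- blue_marker: Blue disc of the same size on the base, on the other side of the arm: the setting of another job, to be ignored.
- tube: Loose steel tube standing upright on the plate, 40 mm in diameter, 100 mm high, to be left alone; origin at the centre of its underside.
- caliper: Loose caliper lying on the plate, 170 mm long, 10 mm high, to be left alone; origin at the middle of its underside.
- bracket_a: Loose dark curved steel bracket lying on the plate, about 120 mm long, 6 mm thick, to be left alone; origin at the underside near its middle.
- bracket_b: Another such bracket, to be left alone.
- spanner: Loose steel spanner lying on the plate, about 170 mm long, 8 mm high, to be left alone; origin at the middle of its underside.
- cleaner: Loose blue bottle standing on the plate, 60 mm in diameter, 150 mm high, to be left alone; origin at the centre of its underside.

How it is judged:
On the way, in this order (a step that is already met when the one before it is completed fails the run):
1. the jam nut is well loose (more than 0.5 rad) (value of joint lock_nut above 0.5 rad), for 0.2 s.
2. the arm points at the red marker (the disc's centre within 12 mm of the arm's line) while the nut is still loose (more than 0.3 rad) (y of red_marker in the frame of pointer_tip between -0.012 and 0.012 m and x of red_marker in the frame of pointer_tip above 0 m and value of joint lock_nut above 0.3 rad), for 0.3 s.
At the end, for the whole second after the job is handed in: The jam nut is tight again (lever within 0.10 rad of its tight end stop) and at rest, and the yellow arm points at the red marker: the centre of the red disc within 12 mm of the arm's centre line, drawn outward (value of joint lock_nut below 0.1 rad and velocity of joint lock_nut between -0.05 and 0.05 rad/s and y of red_marker in the frame of pointer_tip between -0.012 and 0.012 m and x of red_marker in the frame of pointer_tip above 0 m); the robot touches nothing.
It fails at once if a loose bystander is moved more than 30 mm (distance of any of tube, caliper, bracket_a, bracket_b, spanner, cleaner from where it was at the start of the episode above 0.03 m).
It also fails if it takes over 58 s, if anything falls off the work surface, if the arm or the gripper's body presses on something with over 40 N, if the wrist force passes 120 N, or if a joint passes its speed limit or range.

ROBOT

A 6-joint arm with a two-finger parallel gripper is mounted at the origin on the work surface. World frame = base frame: x ahead of the robot, y to its left, z up, the work surface at z = 0. Lengths are in m, angles in rad, forces in N, time in s.
With the tool pointing down it reaches from about 0.25 to 0.8 m from the base axis. Payload 8.5 kg.
Tool frame: the origin (TCP) lies on the centre line of the jaws, within the pads' length; the fingertips stand arm.tcp_to_tips ahead of it and the grasp point (between the pads) lies 3 mm ahead of it (arm.tcp_to_tips is the distance from the TCP to the fingertips, in m); x points along the fingers, z is the direction in which the jaws open and shut, and the axes are right-handed (so a half turn about x gives the same grasp; the last joint's range is limited). The gripper opens to 85 mm and grips with 20 to 120 N. Pads are 22 mm wide; open, the fingers measure 114 mm over their backs; the gripper's body (76 mm by 85 mm) begins 54 mm behind the grasp point. The pads swing forward as they close: fully open they stand 13 mm farther back than shut.
Start: joints at [-1.182, 0.238, -0.013, 1.319, 0, 1.571], TCP at [0.199, -0.486, 0.253] pointing down, gripper open.
Joint ranges: [-2.66, 2.66], [-1.03, 1.9], [-1.14, 1.46], [-1.82, 2.27], [-1.45, 1.34], [-3.14, 3.14]. Speed limits (rad/s): [2.22, 2.22, 2.79, 3.14, 3.14, 3.14].

INTERFACE

Orientations are given as a 3x3 rotation matrix whose columns are the frame's x, y, z axes.
In Python, from plant import arm gives the robot as it stands. Calls block until the motion is done:
- arm.reach(position, orientation): joint-space move of the TCP to a pose.
- arm.servo_line(position, rotation=None, feed=0.15, stop_force=None): straight line of the TCP; rotation=None keeps the orientation; feed is the mean speed in m/s. With stop_force (N) it stops when the force on the tool has changed by that much, and returns True; else False.
- arm.move_joints(angles): joint-space move.
- arm.grip(opening, grasp_force=None): finger opening in m; grasp_force is the grip in N (None keeps the last); returns when the fingers have stopped.
- arm.pause(seconds).
- arm.ik(position, orientation): joint angles nearest the present ones, or None.
- arm.read_camera(name): name is "scene" or "top" or "wrist"; returns the picture (480x640x3 uint8, red, green, blue); there is no depth.
- arm.camera_params(name): a dict with "mtx" (3x3 intrinsics, pixels), "rvec" (rotation vector, rad) and "tvec" (3), from world to camera coordinates, as OpenCV has them. Camera axes: x right, y down, z forward; pixel columns grow to the right and rows downward; lengths in m; the calibration is good to about 2 mm. A picture is of the moment at which its call begins: read the wrist's pose just before it. camera_params takes no time and is no camera call; for the wrist camera it gives the pose at the moment of the call.
A pose or a line that the arm cannot do raises arm.Unreachable and nothing moves.
- arm.sign_off(): hands the job in, once; it reports no verdict.
Readings, each from a call of its own:
- arm.current_t(): time.
- arm.current_q(): joint angles.
- arm.current_qd(): joint speeds.
- arm.current_joint_efforts(): joint torques, N m.
- arm.current_ee_pos(): TCP position.
- arm.current_orientation(): TCP orientation.
- arm.current_ft_force(): force on the tool from outside, world axes, zero at the start.
- arm.current_ft_torque(): the same for the moment, N m.
- arm.current_width(): finger opening in m.
Only numpy, scipy, OpenCV 4.12 (cv2) and the standard library are available. Lean on these libraries where they do the work, as an engineer would, in place of code of your own. Each camera call takes 0.05 s, during which the arm holds its last target. There are 200 camera calls.

## Working session

There is one attempt and no reset: what is moved stays moved. The work goes in short steps, each a Python script; the robot and the scene stay as the last script left them, time stands still between calls to the robot, and variables do not carry over. Pictures are saved under pics/ and viewed, about 8 in all and at most 12, crops included, and the job is handed in when it is done.

```bash
mkdir -p pics; ls
python3 - <<'E'
from plant import arm
import cv2
for n in("scene","top"):
    cv2.imwrite(f"pics/{n}0.png",arm.read_camera(n)[:,:,::-1])
    p=arm.camera_params(n);print(n,p)
print(arm.tcp_to_tips,arm.current_t(),arm.current_orientation())
E
```

```text
pics
scene {'mtx': array([[536.17060541,   0.        , 319.36278314],
       [  0.        , 536.17060541, 228.89367493],
       [  0.        ,   0.        ,   1.        ]]), 'rvec': array([ 2.09862804,  1.49374609, -0.47085905]), 'tvec': array([-0.21265599, -0.40029144,  1.94093302])}
top {'mtx': array([[494.35613625,   0.        , 318.91845163],
       [  0.        , 494.35613625, 235.73125018],
       [  0.        ,   0.        ,   1.        ]]), 'rvec': array([ 2.10685564, -2.14026912,  0.16268673]), 'tvec': array([0.03160432, 0.6161442 , 1.12291244])}
0.022 0.1 [[-4.45151700e-04  9.25360875e-01  3.79087131e-01]
 [ 1.16234801e-03  3.79087391e-01 -9.25360145e-01]
 [-9.99999225e-01  2.87055296e-05 -1.24434277e-03]]
```

View pics/top0.png

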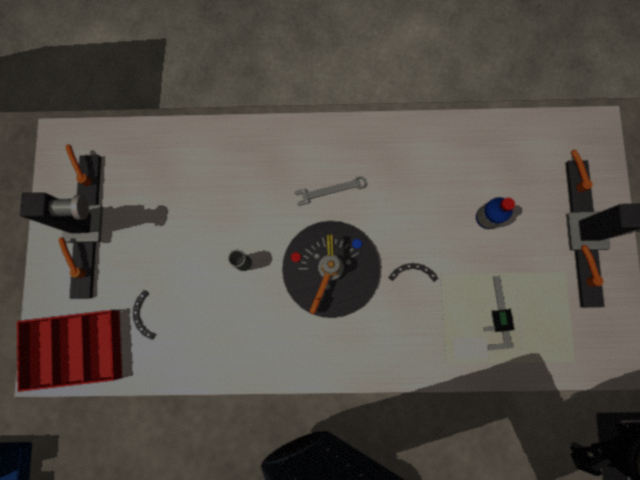

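View pics/scene0.png

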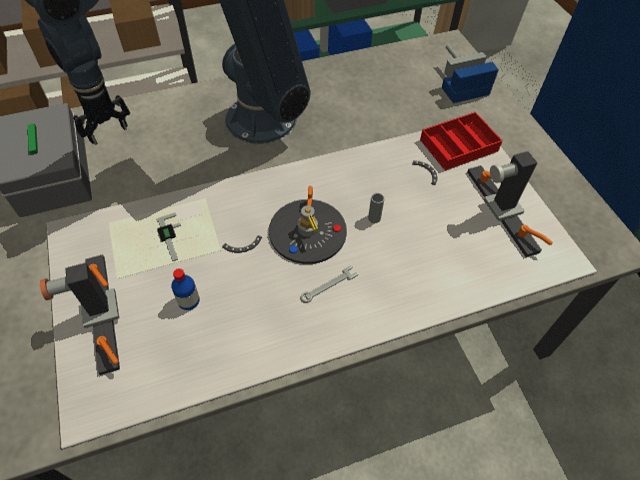

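The top view shows the screw axis at about (331,265), the red disc at (295,257), the blue disc at (357,244), the lever end at (315,310) and the yellow tip at (330,236). The scene view agrees: red is on the robot's left. Next I'll measure these and take a closer look with the wrist camera.

```bash
cat > h.py <<'E'
import numpy as np, cv2
from plant import arm
def ray(n,uv,z,p=None):
    p=p or arm.camera_params(n); R=cv2.Rodrigues(np.array(p["rvec"]))[0]; t=np.array(p["tvec"]).ravel()
    d=R.T@np.linalg.solve(p["mtx"],[uv[0],uv[1],1.]); c=-R.T@t
    return (c+d*(z-c[2])/d[2])[:2]
def proj(p,P): return cv2.projectPoints(np.float64(P).reshape(-1,1,3),p["rvec"],p["tvec"],p["mtx"],None)[0].reshape(-1,2)
def masks(im):
    h,s,v=cv2.split(cv2.cvtColor(im,cv2.COLOR_RGB2HSV))
    return dict(red=((h<5)|(h>174))&(s>150)&(v>60),blue=(h>105)&(h<130)&(s>130)&(v>40),
      orange=(h>=6)&(h<17)&(s>150)&(v>60),yellow=(h>=20)&(h<34)&(s>140)&(v>60))
def pose(c,ang,r,z,flip=1):
    """tool down, jaws opening tangentially at polar angle ang about c; z = height of fingertips"""
    u=np.array([np.cos(ang),np.sin(ang),0]);t=np.array([-u[1],u[0],0])*flip;x=np.array([0,0,-1.])
    return np.r_[c+r*u[:2],z+arm.tcp_to_tips],np.c_[x,np.cross(t,x),t]
E
python3 - <<'E'
from h import *
im=arm.read_camera("top");p=arm.camera_params("top")
# dark base disc
g=cv2.cvtColor(im,cv2.COLOR_RGB2GRAY)
m=(g<75).astype(np.uint8);m[:,:275]=0;m[:,388:]=0;m[:212]=0;m[325:]=0
k=max(cv2.findContours(m,0,2)[0],key=cv2.contourArea);hull=cv2.convexHull(k)[:,0]
pts=np.float32([ray("top",q,.026,p) for q in hull]);c,r=cv2.minEnclosingCircle(pts*1000);c=np.array(c)/1000
print("base",c,r)
for n,zz in(("red",.032),("blue",.032),("orange",.08),("yellow",.114)):
    a=masks(im)[n];a[:225]=0;a[320:]=0;a[:,:280]=0;a[:,385:]=0
    v,u=np.nonzero(a)
    if len(u)==0: print(n,0);continue
    q=ray("top",(u.mean(),v.mean()),zz,p)-c
    print(n,len(u),u.mean(),v.mean(),q+c,"r",np.hypot(*q),"ang",np.arctan2(q[1],q[0]))
# wrist look from above, avoid blocking
c0=c
for f in(1,-1):
    P,R=pose(c0+[-.08,0],0,0,.30,f);print(f,arm.ik(P,R))
p=arm.camera_params("wrist");R=cv2.Rodrigues(p["rvec"])[0];print(-R.T@p["tvec"],R[2],arm.current_ee_pos())
E
```

```text
base [ 0.54261548 -0.00652075] 119.02623748779297
red 84 295.32142857142856 256.5952380952381 [0.57025192 0.07978656] r 0.09062408364903496 ang 1.260903189685851
blue 83 356.5542168674699 243.27710843373495 [ 0.6001666  -0.06826472] r 0.08440645363497319 ang -0.8205305719670918
orange 292 320.4178082191781 290.79794520547944 [0.48447114 0.01981764] r 0.06383161882343943 ang 2.7162608817086924
yellow 119 329.5798319327731 244.109243697479 [ 0.58651833 -0.00282025] r 0.044058528171973615 ang 0.08408982748107847
1 [-0.01409448  0.1157106   0.00715526  1.46224099  0.         -0.01409448]
-1 [-0.01409448  0.1157106   0.00715526  1.46224099  0.          3.12749818]
[ 0.26757936 -0.45714711  0.37329442] [-0.26944313 -0.1090385  -0.95682339] [ 0.19887872 -0.48553559  0.25280421]
```

Run:
```python
from h import *
c0=np.array([.5426,-.0065])
P,R=pose(c0+[-.02,0],0,0,.27,1);arm.reach(P,R);arm.pause(.2);arm.grip(.04)
p=arm.camera_params("wrist");im=arm.read_camera("wrist");print(arm.current_t())
np.savez("w1.npz",im=im,**p)
cv2.imwrite("pics/w1.png",im[:,:,::-1])
for n,zz in(("red",.032),("blue",.032),("orange",.092),("yellow",.114)):
    a=masks(im)[n].astype(np.uint8);ks=cv2.findContours(a,0,1)[0]
    for k in sorted(ks,key=cv2.contourArea)[::-1][:2]:
        if cv2.contourArea(k)<100: continue
        (u,v),s,th=cv2.minAreaRect(k);q=ray("wrist",(u,v),zz,p)-c0
        print(n,cv2.contourArea(k),(u,v),s,th,q+c0,np.hypot(*q),np.arctan2(q[1],q[0]))
```

```text
2.9917
red 446.5 (408.5, 236.5) (23.0, 25.0) 90.0 [0.56900248 0.07971302] 0.09016526862334381 1.273618259568141
blue 422.5 (254.5, 266.5) (23.0, 23.0) 90.0 [ 0.59966136 -0.06787312] 0.08380131006262974 -0.8217883751791768
orange 2134.0 (356.2664794921875, 142.29190063476562) (21.013092041015625, 128.4727783203125) 23.517961502075195 [0.47604987 0.02240145] 0.07255490413214696 2.731887387517453
yellow 290.0 (327.0, 287.5) (57.0, 6.0) 90.0 [0.58447789 0.00078437] 0.042506700377034516 0.17222002726168176
yellow 281.0 (317.7350769042969, 287.4930725097656) (57.18115234375, 6.144401550292969) 88.31531524658203 [ 0.58447708 -0.00638353] 0.04187724312155951 0.002781334491557269
```

View pics/w1.png

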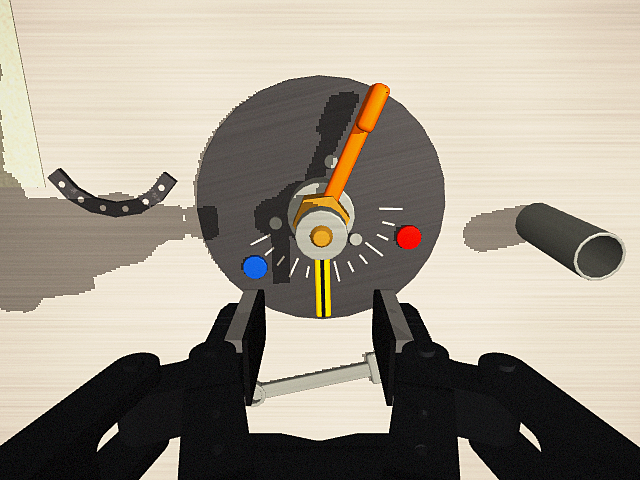

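The wrist view shows the brass tip at (321,237), the yellow arm's black line from (321,260) to (323,317), and the lever plate from (366,130) to (381,88). Red is at (408,237), blue at (255,267). The fingers are well clear.

Run:
```python
from h import *
d=np.load("w1.npz");p={k:d[k] for k in("mtx","rvec","tvec")}
f=lambda u,v,z:ray("wrist",(u,v),z,p)
c=f(321,237,.121);print("axis by tip",c)
c0=np.array([.5426,-.0065])
for nm,uv,z in(("arm in",(321.5,262),.114),("arm out",(323,317),.114),("plate a",(366,128),.092),("plate b",(383,88),.092),("plate m",(376,106),.092)):
    q=f(*uv,z)
    for cc in(c,c0): e=q-cc;print(nm,q,np.hypot(*e),np.arctan2(e[1],e[0]))
# base disc
g=cv2.cvtColor(d["im"],cv2.COLOR_RGB2GRAY);m=(g<110).astype(np.uint8)
for a in np.linspace(2.4,3.9,6):
  for fl in(1,-1):
    P,R=pose(c,a,.099,.06,fl);q=arm.ik(P,R);print(round(a,2),fl,None if q is None else np.round(q,2))
for a in(0,.6,1.3):
  for fl in(1,-1):
    P,R=pose(c,a,.057,.098,fl);q=arm.ik(P,R);print(round(a,2),fl,None if q is None else np.round(q,2))
```

```text
axis by tip [ 0.5412611 -0.0040138]
arm in [ 0.56339859 -0.00353334] 0.022142706194326945 0.021699778212128904
arm in [ 0.56339859 -0.00353334] 0.021009105368192418 0.14168160913621874
arm out [ 0.60990243 -0.00220846] 0.06866506256956148 0.026294914538737592
arm out [ 0.60990243 -0.00220846] 0.06743911132966617 0.06367872745919927
plate a [0.46563735 0.02933945] 0.08265222964457727 2.7262131165613472
plate a [0.46563735 0.02933945] 0.08489826864671397 2.7057815191311114
plate b [0.43753647 0.04067026] 0.1129400950770755 2.7348237659811017
plate b [0.43753647 0.04067026] 0.11516674843266533 2.7195964794828678
plate m [0.44999725 0.03612074] 0.09969890763095073 2.727283680634864
plate m [0.44999725 0.03612074] 0.10194016629876564 2.710244713190064
2.4 1 [ 0.13  0.28 -0.44  0.86  0.   -2.27]
2.4 -1 [ 0.13  0.28 -0.44  0.86  0.    0.88]
2.7 1 [ 0.08  0.25 -0.48  0.84  0.   -2.62]
2.7 -1 [ 0.08  0.25 -0.48  0.84  0.    0.53]
3.0 1 [ 0.02  0.23 -0.5   0.84  0.   -2.98]
3.0 -1 [ 0.02  0.23 -0.5   0.84  0.    0.16]
3.3 1 [-0.04  0.23 -0.5   0.84  0.    2.94]
3.3 -1 [-0.04  0.23 -0.5   0.84  0.   -0.2 ]
3.6 1 [-0.11  0.25 -0.47  0.85  0.    2.58]
3.6 -1 [-0.11  0.25 -0.47  0.85  0.   -0.56]
3.9 1 [-0.15  0.28 -0.43  0.86  0.    2.23]
3.9 -1 [-0.15  0.28 -0.43  0.86  0.   -0.91]
0 1 [-0.01  0.43 -0.08  1.06  0.   -0.01]
0 -1 [-0.01  0.43 -0.08  1.06  0.    3.13]
0.6 1 [ 0.05  0.42 -0.1   1.05  0.   -0.55]
0.6 -1 [ 0.05  0.42 -0.1   1.05  0.    2.59]
1.3 1 [ 0.09  0.37 -0.18  1.02  0.   -1.21]
1.3 -1 [ 0.09  0.37 -0.18  1.02  0.    1.93]
```

```bash
cat >> h.py <<'E'
C=np.array([.5415,-.0045])
def arc(a0,a1,r,z,flip,n,feed=.06,stop=None):
    for a in np.linspace(a0,a1,n+1)[1:]:
        P,R=pose(C,a,r,z,flip)
        s=arm.servo_line(P,R,feed=feed,stop_force=stop)
        if s: return a
    return None
E
python3 - <<'E'
from h import *
L=2.725
P,R=pose(C,L,.099,.20,-1);arm.reach(P,R);print(arm.current_t())
arm.grip(.035);print(arm.current_width())
P,R=pose(C,L,.099,.064,-1);print("touch",arm.servo_line(P,R,feed=.12,stop_force=6),arm.current_ft_force(),arm.current_t())
E
```

```text
3.5417
0.03498259818396888
touch False [ 0.32222764  0.509815   -0.1511563 ] 5.05
```

Run:
```python
from h import *
L=2.725
for i in range(4):
    a=L+.24*i
    print(arc(a,a+.24,.099,.064,-1,2,.08,25),arm.current_ft_force(),arm.current_t())
im=arm.read_camera("wrist");cv2.imwrite("pics/w2.png",im[:,:,::-1])
```

```text
None [-0.00683265  0.83465426  0.09067527] 5.65
None [ 0.04995317  0.94505218 -0.16044784] 6.25
None [-0.18112519 -0.07421605  0.32020665] 6.85
None [0.12450022 0.69402983 0.80122448] 7.45
```

View pics/w2.png

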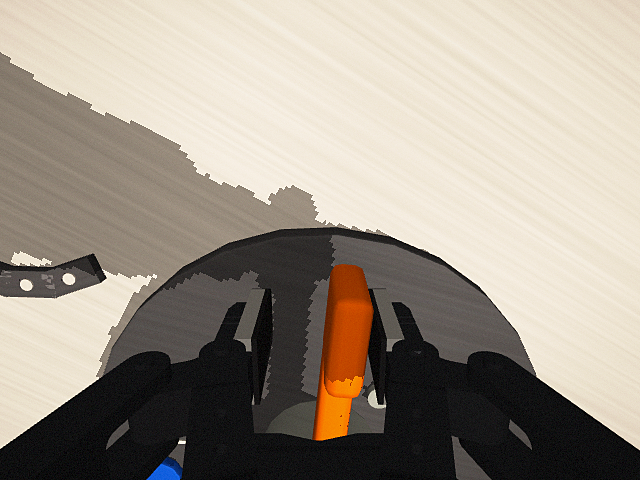

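The lever sits against the right pad after a swing of about 0.85 rad, so the nut is well loose. Next is the yellow arm: grip it lightly and turn it to red at about 1.25 rad in world terms.

Run:
```python
from h import *
P,R=pose(C,3.685,.099,.17,-1);
arm.servo_line(P,R,feed=.15)
P,R=pose(C,.03,.055,.17,1);arm.reach(P,R);arm.grip(.045)
P,R=pose(C,.03,.055,.098,1);print("touch",arm.servo_line(P,R,feed=.1,stop_force=6),arm.current_t())
arm.grip(.008,20);print(arm.current_width(),arm.current_ft_force())
for i in range(4):
    a=.03+.305*i
    print(arc(a,a+.305,.055,.098,1,2,.05,25),arm.current_ft_force(),arm.current_t())
arm.pause(.3);arm.grip(.045)
P,R=pose(C,1.25,.055,.2,1);arm.servo_line(P,R,feed=.15)
P,R=pose(C+[-.02,0],0,0,.27,1);arm.reach(P,R);arm.pause(.2)
p=arm.camera_params("wrist");im=arm.read_camera("wrist");print(arm.current_t())
np.savez("w3.npz",im=im,**p)
cv2.imwrite("pics/w3.png",im[:,:,::-1])
```

```text
touch False 10.1333
0.011499748056860637 [-0.7111065  -0.22070266  5.18330354]
None [-0.56171767 -2.30541705  5.2509165 ] 11.1583
None [-0.02389796 -1.85327823  5.88893556] 11.7917
None [-0.70947329 -2.89352937  6.05955403] 12.425
None [ 0.06587679 -3.18135785  7.13492507] 13.0583
15.925
```

View pics/w3.png

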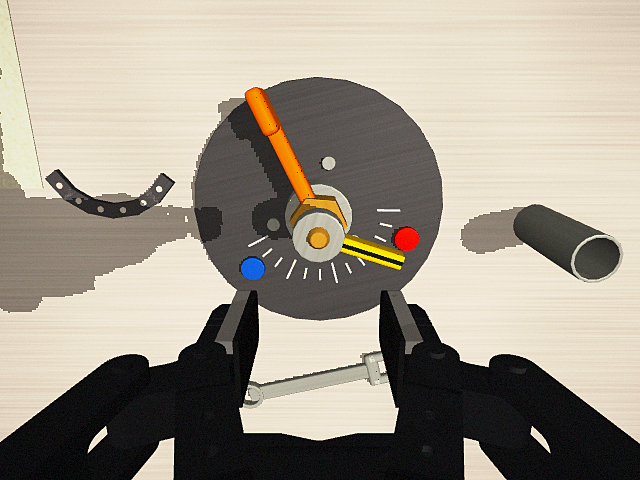

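The lever is now swung to (262,105). The arm runs from (343,244) to (404,264) and red is at (406,239). I'll work out the alignment with the height parallax taken into account.

```bash
cat >> h.py <<'E'
def check(f):
    d=np.load(f);p={k:d[k] for k in("mtx","rvec","tvec")};M=masks(d["im"])
    g=lambda k,z:np.array([ray("wrist",q,z,p) for q in k])
    v,u=np.nonzero(M["red"]);k=ray("wrist",(u.mean(),v.mean()),.031,p)
    a=cv2.morphologyEx(M["yellow"].astype(np.uint8),cv2.MORPH_CLOSE,np.ones((7,7)))
    ks=max(cv2.findContours(a,0,1)[0],key=cv2.contourArea)
    rect=cv2.minAreaRect(np.float32(g(ks[:,0],.114)*1000));b=cv2.boxPoints(rect)/1000
    e=[b[1]-b[0],b[2]-b[1]];e=max(e,key=np.linalg.norm);e/=np.linalg.norm(e);m=b.mean(0)
    if e@(m-C)<0:e=-e
    off=lambda o:(lambda w:e[0]*w[1]-e[1]*w[0])(k-o)
    print("red",k,np.arctan2(*(k-C)[::-1]),"arm dir",np.arctan2(e[1],e[0]),"via C",np.arctan2(*(m-C)[::-1]),"size",rect[1],
      "axis off",(lambda w:e[0]*w[1]-e[1]*w[0])(C-m),"red offset line",off(m))
    o=M["orange"].astype(np.uint8);ks=max(cv2.findContours(o,0,1)[0],key=cv2.contourArea)
    q=g(ks[:,0],.092);far=q[np.argsort(-np.hypot(*(q-C).T))[:8]].mean(0)
    print("lever far",far,np.arctan2(*(far-C)[::-1]))
E
python3 -c "
from h import *
check('w1.npz');check('w3.npz')"
```

```text
red [0.56900562 0.07963532] 1.2548277547765454 arm dir 0.025239445 via C 0.040379701757778705 size (48.32524490356445, 12.006917953491211) axis off -0.0006588320525455018 red offset line 0.08275553578726164
lever far [0.43514866 0.04092315] 2.7379407327717984
red [0.56935567 0.07957628] 1.2508641007578636 arm dir 0.91785896 via C 1.7243561043629307 size (101.65824890136719, 27.923051834106445) axis off -0.015114329716903577 red offset line 0.013838047379296892
lever far [ 0.43709259 -0.05281459] -2.70818605673105
```

```bash
python3 - <<'E'
s=open('h.py').read()
s=s.replace('rect=cv2.minAreaRect(np.float32(g(ks[:,0],.114)*1000))','''vv,uu=np.nonzero(M["yellow"]);Q=g(np.c_[uu,vv],.114);r=np.hypot(*(Q-C).T);Q=Q[(r>.026)&(r<.072)]
    rect=cv2.minAreaRect(np.float32(Q*1000))''')
open('h.py','w').write(s)
E
python3 -c "
from h import *
check('w1.npz');check('w3.npz')
d=np.load('w3.npz');p={k:d[k] for k in('mtx','rvec','tvec')}
a=ray('',(343,244.5),.114,p);b=ray('',(404.5,264),.114,p);print(a,b,np.arctan2(*(b-a)[::-1]),np.arctan2(*(b-C)[::-1]))"
```

```text
red [0.56900562 0.07963532] 1.2548277547765454 arm dir -0.13376074 via C 0.08093011413378974 size (32.43104934692383, 130.6788787841797) axis off -0.000416420033632058 red offset line 0.08663555869467697
lever far [0.43514866 0.04092315] 2.7379407327717984
red [0.56935567 0.07957628] 1.2508641007578636 arm dir 1.2696847 via C 1.350880422571266 size (103.99546813964844, 98.85994720458984) axis off -0.0013059056621846756 red offset line -0.00297275092795303
lever far [ 0.43709259 -0.05281459] -2.70818605673105
[0.54792652 0.01470103] [0.56345484 0.06167249] 1.2515164295456853 1.2504426688519386
```

Using the picked pixels, the arm points at 1.2515 rad and red lies at 1.251 rad, so they agree. (The automatic yellow mask picked up junk, so I'm ignoring it.) Now to tighten the nut.

Run:
```python
from h import *
L0,L=3.57,2.725
P,R=pose(C,L0,.099,.17,-1);arm.reach(P,R);arm.grip(.035)
P,R=pose(C,L0,.099,.064,-1);print("touch",arm.servo_line(P,R,feed=.12,stop_force=6),arm.current_t())
print(arc(L0,L,.099,.064,-1,8,.07,30),arm.current_ft_force(),arm.current_t())
a=L
while a>L-.20:
    s=arc(a,a-.03,.099,.064,-1,1,.03,18);a-=.03
    f=np.linalg.norm(arm.current_ft_force()[:2]);print(a-L,s,f)
    if s or f>22: break
arm.pause(.3);print(arm.current_ft_force(),arm.current_t())
Pn=arm.current_ee_pos();print(np.arctan2(*(Pn[:2]-C)[::-1])-L)
```

```text
touch False 17.8
None [-0.53675863 -0.39153683 -0.01998883] 20.2
-0.029999999999999805 None 2.9573774968972697
-0.05999999999999961 None 3.4682418338463354
-0.08999999999999941 None 3.8356200415378243
-0.11999999999999922 None 15.81032534202818
-0.14999999999999902 None 31.54429938103371
[ -5.62988533 -31.1019965    7.08460515] 21.75
-0.09977149832211474
```

The force rose sharply to 31 N at the expected angle, so the lever is on its end stop. I'll back off, lift away and look.

Run:
```python
from h import *
P,R=pose(C,2.725-.05,.099,.064,-1);arm.servo_line(P,R,feed=.05)
print(arm.current_ft_force())
P,R=pose(C,2.725-.05,.099,.19,-1);arm.servo_line(P,R,feed=.15)
P,R=pose(C+[-.02,0],0,0,.27,1);arm.reach(P,R);arm.pause(.2)
p=arm.camera_params("wrist");im=arm.read_camera("wrist");print(arm.current_t(),arm.current_ft_force())
np.savez("w4.npz",im=im,**p)
cv2.imwrite("pics/w4.png",im[:,:,::-1]);cv2.imwrite("pics/w4c.png",cv2.resize(im[60:340,180:460,::-1],(600,600)))
check("w4.npz")
```

```text
[0.35514477 0.2012848  0.15436393]
23.9417 [-0.32998595  0.23482022 -1.39452448]
red [0.56882246 0.07951627] 1.2563795214818216 arm dir 0.7355254 via C 1.9023032283494001 size (91.5402603149414, 57.24037170410156) axis off -0.036471800268619625 red offset line 0.007491699231014521
lever far [0.43524118 0.04131505] 2.734512075818752
```

View pics/w4.png

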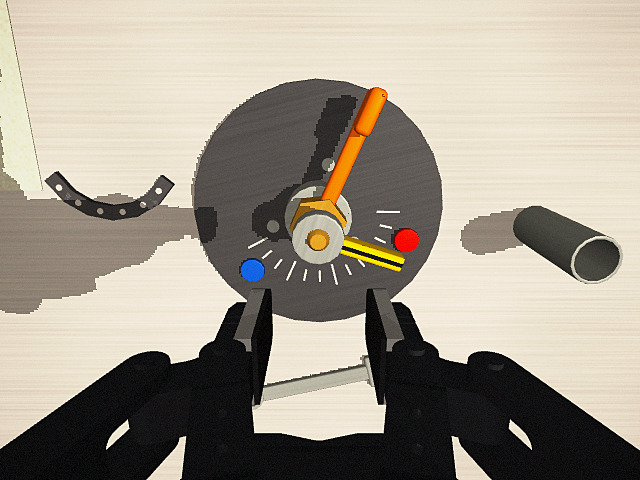

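The lever is back at its starting angle: 2.735 rad against 2.738 rad at first. The arm runs from (343,246) to (404,265) with red at (406,240), the same alignment as before tightening. The bystanders in view haven't moved and the gripper is clear.

```bash
python3 -c "
from h import *
d=np.load('w4.npz');p={k:d[k] for k in('mtx','rvec','tvec')}
a=ray('',(343,245.8),.114,p);b=ray('',(404.3,265.3),.114,p);print(np.arctan2(*(b-a)[::-1]),np.arctan2(*(b-C)[::-1]))
arm.sign_off()"
```

```text
1.2488225493209586 1.2557898649421337
the job is handed in; nothing more can be done
```

I loosened the jam nut by about 0.85 rad, turned the yellow arm to the red marker, and swung the orange lever back tight. I handed the job in at about 24 s of the 58 s allowed.

- **Nut:** the force on the lever rose sharply to about 31 N at the end stop. In the last picture the lever is at 2.735 rad, against 2.738 rad at the start, so it is tight.
- **Arm:** from points I picked by eye in the last picture, it points at 1.249 to 1.256 rad and the red disc lies at 1.256 rad. That puts the disc's centre within about 1 mm of the arm's line; the limit is 12 mm.
- **Bystanders:** the tube, spanner and near bracket look unmoved in the wrist view. I did not re-check the caliper, the bottle and the other bracket, but the robot worked only around the screw.
- **Failed check:** my automatic fit of the yellow arm gave wrong results in the later pictures because its colour mask picked up other areas. I relied on the hand-picked points instead.

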